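Swap the folding print stands

TASK

The print on the blue stand has been packed, and the next one goes on the orange stand. Fold the open blue stand down flat and snap the folded orange stand fully open, in either order, leaving the grey stand folded as it is.

Things in the scene. Friction and masses are not known exactly. Their poses are not given: they have to be found in the camera images.
- orange_back (a joint): Angle (rad) of the back of the orange printed folding stand; starts folded. 0 = folded, back level over the foot; 1.92 (110 deg) = open, leaning back past upright on its stop. Over-centre spring, dead centre 0.96: snaps to the nearer end; some 2 to 2.5 N at the roller moves it off an end. Foot 90 x 64 mm, fixed on a 3 mm mat.
- orange_grip (a point): Centre of the ribbed grip roller (diameter 16 mm, 26 mm long) at the free end of the orange back; pinch it from above over its length. +y along roller and hinge; +x along the back to the hinge axis, 105 mm away; +z is the face that is up when folded. Folded: 33 mm above the bench, 22 mm in front of the foot. Open: 132 mm up, 36 mm behind the hinge.
- blue_back (a joint): Angle (rad) of the back of the blue printed folding stand; starts open. 0 = folded, back level over the foot; 1.92 (110 deg) = open, leaning back past upright on its stop. Over-centre spring, dead centre 0.96: snaps to the nearer end; some 2 to 2.5 N at the roller moves it off an end. Built like the orange one.
- blue_grip (a point): Centre of the ribbed grip roller (diameter 16 mm, 26 mm long) at the free end of the blue back; axes and offsets as for orange. The back is a 46 mm wide, 6 mm thick frame that narrows, 68 mm from the hinge, to a 16 mm wide neck carrying the roller. The level hinge axis is 33 mm above the bench.
- grey_back (a joint): Angle (rad) of the back of the grey printed folding stand; starts folded. 0 = folded, back level over the foot; 1.92 (110 deg) = open, leaning back past upright on its stop. Over-centre spring, dead centre 0.96: snaps to the nearer end; some 2 to 2.5 N at the roller moves it off an end. Built like the orange one; leave folded.
- grey_grip (a point): Centre of the ribbed grip roller (diameter 16 mm, 26 mm long) at the free end of the grey back; axes and offsets as for orange. The three stands are side by side in any order, 160 mm or more between centres, each turned a little.
There are look-alikes about, which are no part of the job. What is meant by the part that bears orange_back is not yellow, and is the larger of those in its own colour. Of the things like the part that bears blue_back, leave any that is yellow; of the rest the smaller one is meant.

How it is judged:
At the end, for the whole second after the job is handed in: The orange stand rests open (within 0.18 rad, about 10 degrees, of its stop), the blue and grey stands rest folded (within 0.18 rad of flat), all backs still (value of joint orange_back above 1.74 rad and velocity of joint orange_back between -0.1 and 0.1 rad/s and value of joint each of blue_back, grey_back below 0.18 rad and velocity of joint blue_back between -0.1 and 0.1 rad/s and velocity of joint grey_back between -0.1 and 0.1 rad/s); the robot touches nothing.
It fails at once if the grey stand's back is lifted by more than 0.5 rad (value of joint grey_back above 0.5 rad).
It also fails if it takes over 50 s, if anything falls off the work surface, if the arm or the gripper's body presses on something with over 40 N, if the wrist force passes 120 N, or if a joint passes its speed limit or range.

ROBOT

A 6-joint arm with a two-finger parallel gripper is mounted at the origin on the work surface. World frame = base frame: x ahead of the robot, y to its left, z up, the work surface at z = 0. Lengths are in m, angles in rad, forces in N, time in s.
With the tool pointing down it reaches from about 0.375 to 0.975 m from the base axis. Payload 3.8 kg.
Tool frame: the origin (TCP) lies on the centre line of the jaws, within the pads' length; the fingertips stand 14 mm ahead of it and the grasp point (between the pads) lies 5 mm behind it; z points along the fingers, y is the line along which they close (so a half turn about z gives the same grasp; the last joint's range is limited). The gripper opens to 85 mm and grips with 20 to 120 N. Pads are 22 mm wide; open, the fingers measure 114 mm over their backs; the gripper's body (76 mm by 85 mm) begins 54 mm behind the grasp point. The pads swing forward as they close: fully open they stand 13 mm farther back than shut.
Start: joints at [1.303, 0.264, 1.604, -0, 1.274, -0.037], TCP at [0.154, 0.657, 0.245] pointing down, gripper open.
Joint ranges: [-2.63, 2.63], [-0.94, 2.18], [0.31, 2.57], [-1.31, 4.45], [0, 2.66], [-2.55, 2.55]. Speed limits (rad/s): [2.57, 2.57, 3.14, 3.14, 3.14, 3.14].

INTERFACE

Orientations are given as a rotation vector (axis times angle).
In Python, from workcell import bot, eyes, spot_in gives the robot as it stands.
- The arm moves only by the tool carry_out, never from a script. Its argument "series" is text: rows parted by semicolons, each of 4 numbers parted by spaces: the shift along the world's x, y, z in m, then the turn about the world's z in degrees. In form: tx ty tz roll; .... A call has 1 to 20 rows; each row shifts and turns the commanded pose from where the row before left it; what a row does not reach is not made up. A row lasts 1/8 s, in which the tool goes at most 62.5 mm and 10.7 degrees, less where a joint would pass 70% of its speed; a pose out of reach is approached as far as the arm can. A call is refused whole if a number of a shift passes 0.0625 or a number of a turn 10.7, either way. A call with a gripper value outside its range is refused whole. "jaw" is the gripper command: -1 is shut, 1 is fully open, values between are in proportion, set as the call begins (left out, the last holds). The fingers move at their own pace and stop on an object; "grip_force" is the grip in N (left out, the last holds). Time passes only in rows, so rows that do not move let the fingers close. It gives the time, the measured TCP pose, the force, the opening and the grip force at its end, in the units of the state.
- bot.read_state(): the state, without advancing time (a new reading comes with each control period).
- eyes.read_camera(name): name is "side" or "top"; returns (picture, depth): 384x512x3 uint8, blue, green, red; 384x512 float32, m along the optical axis (not along the pixel's ray), 0 where there is no reading.
- eyes.get_calibration(name): a dict with "K" (3x3 intrinsics, pixels), "position" and "rotation" of the camera in the world. Camera axes: x right, y down, z forward; pixel columns grow to the right and rows downward; lengths in m; the calibration is good to about 2 mm. A picture is of the moment at which its call begins. get_calibration takes no time and is no camera call.
- bot.finish_job(): hands the job in; it is judged then, once.
Trained networks look in the newest picture that a camera, given by its name, has taken for a name from the list of things; names that differ only in an ending like _2 or _b are one class to them, and where a whole thing is asked for, a point or a joint stands for the part that bears it (a point fixed in the world has none). Each returns a list of dicts, best first, with "score" (0 to 1); they miss things now and then, are a little off and sometimes report something else, mostly with a low value. They report only what shows in the picture. A call takes as long as a camera call. They do not tell look-alikes from the thing itself.
- spot_in(camera, target): "rect" ([centre column, centre row, width, height] in pixels, round what is visible of it).
The state is a dict: "time": time; "q": joint angles; "joint_vel": joint speeds; "joint_torque": joint torques, N m; "tool_pos": TCP position; "tcp_rot": TCP orientation; "wrist_force": force on the tool from outside, world axes, zero at the start; "torque": the same for the moment, N m; "width": opening from 0.0 (shut) to 1.0 (fully open); "grip_force": force on a finger pad.
Only numpy, scipy, OpenCV 4.12 (cv2) and the standard library are available. Lean on these libraries where they do the work, as an engineer would, in place of code of your own. Each camera call takes 0.05 s, during which the arm holds its last target. There are 200 camera calls.

## Working session

There is one attempt and no reset: what is moved stays moved. The work goes in short steps, Python scripts to look and compute and a tool call to move; the robot and the scene stay as the last step left them, time stands still between calls to the robot, and variables do not carry over. Pictures are saved under pics/ and viewed, at most 10 in all, crops included, and the job is handed in when it is done.

Besides the shell and the picture viewer there is one more tool, called after "Call:" as a command line: name --argument value ..., lists and objects as JSON in quotes. carry_out: Moves the arm, as the interface text tells. Its arguments: {"type":"object","properties":{"series":{"type":"string"},"jaw":{"type":"number"},"grip_force":{"type":"number"}},"required":["series"]}

```bash
mkdir -p pics; ls
cat > h.py <<'E'
import numpy as np, cv2
from workcell import bot, eyes, spot_in
def snap(c):
    im,d=eyes.read_camera(c); np.savez(f'/tmp/{c}.npz',im=im,d=d); return im,d
def cloud(c,d):
    k=eyes.get_calibration(c); K=np.array(k['K']); v,u=np.indices(d.shape)
    p=np.stack([(u-K[0,2])/K[0,0]*d,(v-K[1,2])/K[1,1]*d,d],-1)
    R=np.array(k['rotation'])
    if R.shape!=(3,3): R=cv2.Rodrigues(R)[0]
    return p@R.T+np.array(k['position'])
E
python3 - <<'E'
from h import *
for c in('top','side'):
    im,d=snap(c); cv2.imwrite(f'pics/{c}0.png',im)
    k=eyes.get_calibration(c); print(c,k['position'],np.round(k['rotation'],2))
    for t in('orange_back','blue_back','grey_back'):
        print(t,[(np.round(r['rect']).astype(int).tolist(),round(r['score'],2)) for r in spot_in(c,t)])
E
```

```text
pics
top [ 0.13873207 -0.00914039  1.41221907] [-2.15  2.1  -0.2 ]
orange_back [([153, 240, 12, 22], 0.62), ([198, 160, 11, 26], 0.6), ([70, 196, 12, 30], 0.58)]
blue_back [([331, 253, 14, 31], 0.81), ([318, 141, 17, 21], 0.67), ([429, 183, 20, 48], 0.59)]
grey_back [([255, 157, 18, 26], 0.7)]
side [0.10281593 1.15406345 1.3174376 ] [-0.37  2.81 -1.11]
orange_back [([219, 336, 40, 12], 0.55), ([224, 222, 33, 12], 0.51)]
blue_back [([285, 106, 27, 9], 0.55)]
grey_back [([236, 188, 26, 11], 0.47)]
```

View pics/top0.png

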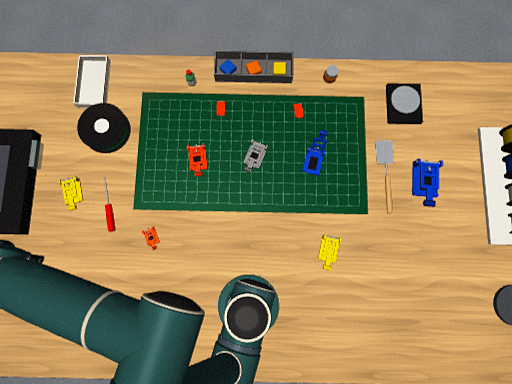

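View pics/side0.png

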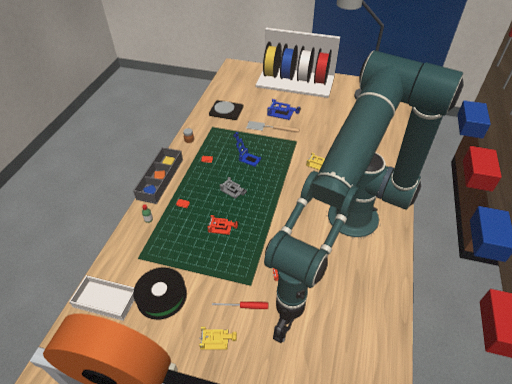

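The top picture shows these stands:
- **Orange:** (198,160) on the mat, and a smaller one at (152,237).
- **Blue:** (317,152) on the mat, open, and a larger folded one at (428,182).
- **Yellow:** (71,193) and (330,252), both to be ignored.
- **Grey:** (255,155).

By the description I choose orange (198,160) and blue (317,152). I'll check that choice in a crop and measure.

Run:
```python
from h import *
Z=np.load('/tmp/top.npz'); im,d=Z['im'],Z['d']; P=cloud('top',d)
cv2.imwrite('pics/crop0.png',cv2.resize(im[120:220,150:350],None,fx=4,fy=4,interpolation=cv2.INTER_CUBIC))
S=np.load('/tmp/side.npz'); ims=S['im']; Ps=cloud('side',S['d'])
print('mat z',np.median(P[185:205,160:350,2]),'bench',np.median(P[260:290,300:450,2]))
hsv=cv2.cvtColor(im,cv2.COLOR_BGR2HSV); hs=cv2.cvtColor(ims,cv2.COLOR_BGR2HSV)
def m(h,n): 
    a,s,v=h[...,0],h[...,1],h[...,2]
    return {'o':((a<14)|(a>176))&(s>140)&(v>100),'b':(a>105)&(a<130)&(s>130)&(v>60),'g':(s<40)&(v>70)&(v<215)}[n]
def stats(p,tag):
    c,(w,h),ang=cv2.minAreaRect(p[:,:2].astype(np.float32)*1000)
    print(tag,len(p),'rect mm',np.round(c),round(w),round(h),'ang',round(ang,1),'z',np.round(np.percentile(p[:,2],[2,25,50,75,98]),3))
boxT={'o':(178,135,218,182),'b':(298,122,338,182),'g':(238,132,275,180),'oS':(135,220,170,255),'bL':(405,150,450,210)}
for k,(a,b,c,e) in boxT.items():
    mm=np.zeros(d.shape,bool); mm[b:e,a:c]=m(hsv,k[0])[b:e,a:c]; mm&=d>0; p=P[mm]; stats(p,'top '+k)
    np.save(f'/tmp/t{k}.npy',p)
boxS={'o':(200,210,245,240),'b':(225,130,265,170),'g':(215,175,250,202)}
for k,(a,b,c,e) in boxS.items():
    mm=np.zeros(d.shape,bool); mm[b:e,a:c]=m(hs,k[0])[b:e,a:c]; mm&=S['d']>0; p=Ps[mm]; stats(p,'side '+k); np.save(f'/tmp/s{k}.npy',p)
# high points: blue
for f in('t','s'):
    p=np.load(f'/tmp/{f}b.npy'); q=p[np.argsort(-p[:,2])][:40]; print(f,np.round(q[::4],3).tolist())
print(np.round(P[170:176,194:201],3)[...,:].reshape(-1,3)[::3].tolist())
```

```text
mat z 0.0033848945056028645 bench 0.0005450878235255807
top o 419 rect mm [516. 202.] 127 69 ang 9.5 z [0.004 0.011 0.033 0.037 0.043]
top b 497 rect mm [ 555. -238.] 64 160 ang 75.9 z [0.005 0.011 0.015 0.062 0.14 ]
top g 400 rect mm [532.  -8.] 64 121 ang 68.8 z [0.005 0.012 0.033 0.037 0.043]
top oS 207 rect mm [224. 353.] 79 48 ang 27.8 z [-0.003  0.006  0.018  0.023  0.028]
top bL 909 rect mm [ 443. -642.] 93 167 ang 87.2 z [0.007 0.013 0.044 0.049 0.056]
side o 340 rect mm [516. 201.] 130 70 ang 8.7 z [0.004 0.011 0.028 0.036 0.042]
side b 276 rect mm [ 571. -265.] 92 236 ang 53.7 z [0.001 0.01  0.015 0.062 0.137]
side g 279 rect mm [530.  -7.] 71 128 ang 68.8 z [0.    0.012 0.029 0.036 0.044]
t [[0.594, -0.243, 0.144], [0.598, -0.237, 0.143], [0.599, -0.244, 0.14], [0.592, -0.248, 0.14], [0.588, -0.234, 0.139], [0.597, -0.259, 0.136], [0.589, -0.252, 0.136], [0.587, -0.256, 0.132], [0.585, -0.25, 0.127], [0.587, -0.24, 0.121]]
s [[0.587, -0.241, 0.144], [0.585, -0.25, 0.137], [0.59, -0.233, 0.132], [0.585, -0.247, 0.122], [0.578, -0.241, 0.116], [0.584, -0.243, 0.107], [0.583, -0.237, 0.1], [0.579, -0.225, 0.098], [0.573, -0.236, 0.097], [0.578, -0.222, 0.095]]
[[0.479, 0.213, 0.008], [0.473, 0.198, 0.034], [0.473, 0.187, 0.036], [0.47, 0.202, 0.033], [0.469, 0.19, 0.037], [0.464, 0.204, 0.042], [0.464, 0.193, 0.042], [0.47, 0.214, -0.002], [0.461, 0.197, 0.038], [0.461, 0.186, 0.041], [0.457, 0.201, 0.038], [0.456, 0.189, 0.043], [0.454, 0.204, 0.036], [0.455, 0.194, 0.034]]
```

View pics/crop0.png

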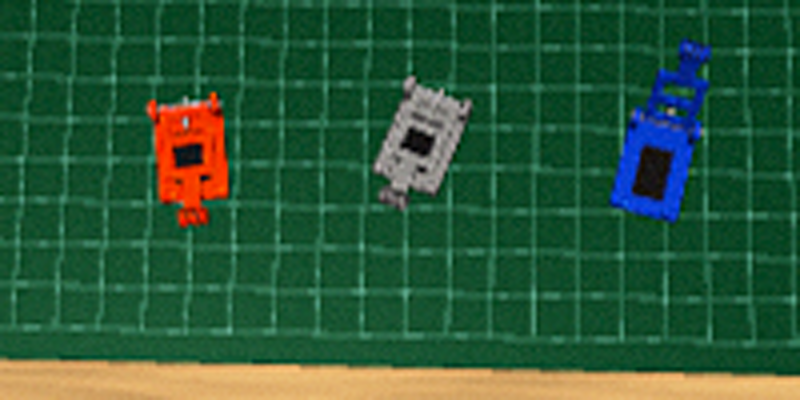

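The crop confirms the choice. Orange is folded with its roller at about full-image (198,174). Blue is open with its roller at about (323,132). Grey lies between them. Now I'll refine the poses with a fit along the stand axis.

Run:
```python
from h import *
s=bot.read_state(); print(s['tool_pos'],s['tcp_rot'],s['width'],s['time']); R=cv2.Rodrigues(np.array(s['tcp_rot']))[0]; print('tool y',np.round(R[:,1],3))
for k in 'ogb':
  for f in 'ts':
    p=np.load(f'/tmp/{f}{k}.npy')
    foot=p[(p[:,2]<.05)&(p[:,2]>.006)]
    if k=='b': foot=foot[foot[:,0]<.58]
    best=None   # axis angle: narrowest robust width
    for a in np.radians(np.arange(-45,45,.5)):
        v=foot[:,:2]@[-np.sin(a),np.cos(a)]; w=np.ptp(np.percentile(v,[1,99]))
        if best is None or w<best[0]: best=(w,a)
    w,a=best; A=np.array([np.cos(a),np.sin(a)]); B=np.array([-A[1],A[0]])
    u,v=foot[:,:2]@A,foot[:,:2]@B
    vc=np.mean(np.percentile(v,[2,98]))
    print(f,k,'ang',np.degrees(a),'w',round(w,3),'u',np.round(np.percentile(u,[1,99]),3),'vc',round(vc,3))
    t=p[p[:,2]>.122] if k=='b' else p[(p[:,:2]@A<np.percentile(u,1)+.016)&(p[:,2]>.028)]
    uu,vv=t[:,:2]@A,t[:,:2]@B
    print('  roller n',len(t),'mean',np.round(t.mean(0),4),'u',np.round(np.percentile(uu,[3,97]),3),'v',np.round(np.percentile(vv,[3,97]),3),'mid',np.round(A*np.mean(np.percentile(uu,[3,97]))+B*np.mean(np.percentile(vv,[3,97])),4))
```

```text
[0.15436178 0.65701365 0.24509659] [-3.61672544e-01 -3.12062491e+00  4.90999838e-04] 1.0001989682194807 0.4
tool y [ 0.229  0.973 -0.   ]
t o ang 7.499999999999999 w 0.062 u [0.476 0.588] vc 0.132
  roller n 33 mean [0.4607 0.1933 0.0389] u [0.476 0.491] v [0.121 0.143] mid [0.4624 0.1936]
s o ang 9.0 w 0.064 u [0.479 0.592] vc 0.12
  roller n 21 mean [0.459  0.1967 0.0376] u [0.476 0.493] v [0.112 0.132] mid [0.4596 0.1966]
t g ang -22.0 w 0.062 u [0.438 0.55 ] vc 0.192
  roller n 26 mean [0.4828 0.0125 0.0389] u [0.437 0.453] v [0.181 0.203] mid [0.4841 0.0114]
s g ang -23.0 w 0.061 u [0.43  0.546] vc 0.202
  roller n 21 mean [0.4786 0.0151 0.0385] u [0.427 0.443] v [0.185 0.212] mid [0.4781 0.0127]
t b ang -13.5 w 0.062 u [0.516 0.604] vc -0.101
  roller n 34 mean [ 0.5916 -0.2453  0.1372] u [0.627 0.639] v [-0.113 -0.088] mid [ 0.5923 -0.2455]
s b ang -13.5 w 0.064 u [0.512 0.605] vc -0.102
  roller n 12 mean [ 0.5898 -0.2409  0.1345] u [0.621 0.636] v [-0.11  -0.088] mid [ 0.5879 -0.2429]
```

Call:
carry_out --series "0.0257 -0.0385 0 1.8;0.0257 -0.0385 0 1.8;0.0257 -0.0385 0 1.8;0.0257 -0.0385 0 1.8;0.0257 -0.0385 0 1.8;0.0257 -0.0385 0 1.8;0.0257 -0.0385 0 1.8;0.0257 -0.0385 0 1.8;0.0257 -0.0385 0 1.8;0.0257 -0.0385 0 1.8;0.0257 -0.0385 0 1.8;0.0257 -0.0385 0 1.8;0 0 -0.05 0;0 0 -0.05 0;0 0 -0.03 0;0 0 0 0;0 0 0 0" --jaw 0.2 --grip_force 30

```text
time: 2.52
tool_pos: [0.4638, 0.1955, 0.1167]
tcp_rot: [-0.229, 3.131, 0.001]
wrist_force: [0.5, 1.0, -0.1]
width: 0.604
grip_force: 0.0
```

Call:
carry_out --series "-0.0015 -0.001 -0.03 0;0 0 -0.03 0;0 0 -0.018 0;0 0 -0.009 0;0 0 0 0;0 0 0 0"

```text
time: 3.28
tool_pos: [0.4623, 0.1945, 0.0293]
tcp_rot: [-0.229, 3.131, 0.001]
wrist_force: [0.4, 0.1, 1.0]
width: 0.6
grip_force: 0.0
```

Call:
carry_out --series "0 0 0 0;0 0 0 0;0 0 0 0;0 0 0 0;0 0 0 0" --jaw -1 --grip_force 30

```text
time: 3.9
tool_pos: [0.462, 0.1937, 0.0291]
tcp_rot: [-0.23, 3.132, -0.001]
wrist_force: [0.4, -5.0, 5.7]
width: 0.297
grip_force: 31.8
```

Call:
carry_out --series "0.0016 0.0002 0.0182 0;0.0046 0.0007 0.0177 0;0.0077 0.0012 0.0166 0;0.0104 0.0016 0.0150 0;0 0 0 0"

```text
time: 4.53
tool_pos: [0.4858, 0.1969, 0.0969]
tcp_rot: [0.23, -3.132, 0.003]
wrist_force: [-2.3, -7.0, -0.6]
width: 0.296
grip_force: 30.3
```

Still holding the roller, so I'll continue along the arc.

Call:
carry_out --series "0.0128 0.0019 0.0129 0;0.0148 0.0022 0.0105 0;0.0164 0.0025 0.0078 0;0.0175 0.0026 0.0047 0;0.018 0.0027 0.0016 0;0.018 0.0027 -0.0016 0;0 0 0 0"

```text
time: 5.4
tool_pos: [0.5857, 0.2103, 0.1326]
tcp_rot: [-0.23, 3.131, -0.006]
wrist_force: [2.1, -9.8, 2.7]
width: 0.295
grip_force: 30.2
```

Call:
carry_out --series "0 0 0 0;0 0 0 0;0 0 0 0;0 0 0.04 0;0 0 0.05 0;0 0 0.03 0;0 0 0 0" --jaw 0.2

```text
time: 6.28
tool_pos: [0.585, 0.2135, 0.2559]
tcp_rot: [-0.23, 3.126, 0.003]
wrist_force: [-0.6, -0.5, -0.5]
width: 0.6
grip_force: 0.0
```

Run:
```python
from h import *
im,d=snap('side'); cv2.imwrite('pics/s1.png',cv2.resize(im[100:260,150:350],None,fx=3,fy=3,interpolation=cv2.INTER_CUBIC))
P=cloud('side',d); h=cv2.cvtColor(im,cv2.COLOR_BGR2HSV)
m=((h[...,0]<14)|(h[...,0]>176))&(h[...,1]>140)&(h[...,2]>100)&(d>0)&(P[...,2]>.09)&(P[...,2]<.2)&(abs(P[...,1]-.2)<.08)&(abs(P[...,0]-.55)<.12)
print(m.sum(),P[m].mean(0) if m.any() else '', P[m][:,2].max() if m.any() else '')
```

```text
58 [0.59008692 0.21302111 0.11431384] 0.1439565685449926
```

View pics/s1.png

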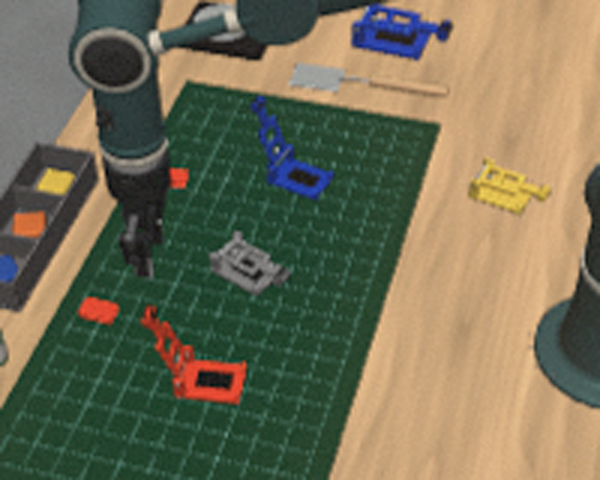

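Orange now leans open on its stop (roller at crop (150,315)). Grey is still folded at crop (248,265). Next is blue.

Call:
carry_out --series "0.0006 -0.0417 0 -2;0.0006 -0.0417 0 -2;0.0006 -0.0417 0 -2;0.0006 -0.0417 0 -2;0.0006 -0.0417 0 -2;0.0006 -0.0417 0 -2;0.0006 -0.0417 0 -2;0.0006 -0.0417 0 -2;0.0006 -0.0417 0 -2;0.0006 -0.0417 0 -2;0.0006 -0.0417 0 -2;0 0 -0.04 0;0 0 0 0;0 0 0 0"

```text
time: 8.07
tool_pos: [0.5892, -0.2455, 0.2108]
tcp_rot: [-0.371, -3.117, -0.001]
wrist_force: [0.2, -0.9, -0.1]
width: 0.6
grip_force: 0.0
```

Call:
carry_out --series "0.0025 0.0005 -0.03 0;0 0 -0.03 0;0 0 -0.015 0;0 0 -0.008 0;0 0 0 0;0 0 0 0"

```text
time: 8.82
tool_pos: [0.5931, -0.2462, 0.1301]
tcp_rot: [0.372, 3.117, -0.001]
wrist_force: [-0.2, -0.2, 1.4]
width: 0.602
grip_force: 0.0
```

Call:
carry_out --series "0 0 0 0;0 0 0 0;0 0 0 0;0 0 0 0;0 0 0 0" --jaw -1

```text
time: 9.45
tool_pos: [0.5927, -0.2467, 0.1298]
tcp_rot: [0.372, 3.118, -0.002]
wrist_force: [-2.3, -2.9, 6.2]
width: 0.296
grip_force: 31.6
```

Call:
carry_out --series "-0.0172 0.0041 0.0047 0;-0.0177 0.0042 0.0016 0;-0.0177 0.0042 -0.0016 0;-0.0172 0.0041 -0.0047 0;-0.0161 0.0039 -0.0078 0;0 0 0 0"

```text
time: 10.2
tool_pos: [0.5055, -0.226, 0.1214]
tcp_rot: [0.373, 3.119, -0.002]
wrist_force: [-2.3, -3.5, 5.9]
width: 0.294
grip_force: 31.8
```

Call:
carry_out --series "-0.0146 0.0035 -0.0105 0;-0.0125 0.003 -0.0129 0;-0.0102 0.0024 -0.015 0;-0.0076 0.0018 -0.0166 0;-0.0046 0.0011 -0.0177 0;-0.0013 0.0003 -0.014 0;0 0 0 0"

```text
time: 11.08
tool_pos: [0.4537, -0.2136, 0.0326]
tcp_rot: [-0.371, -3.116, 0.001]
wrist_force: [-4.1, -6.7, -0.6]
width: 0.298
grip_force: 38.1
```

Call:
carry_out --series "0 0 0 0;0 0 0 0;0 0 0 0;0 0 0.03 0;0 0 0.05 0;0 0 0.05 0;0 0 0.05 0;0 0 0 0" --jaw 0.2

```text
time: 12.08
tool_pos: [0.4588, -0.2146, 0.2199]
tcp_rot: [0.371, 3.109, -0.006]
wrist_force: [0.4, -0.3, -0.2]
width: 0.601
grip_force: 0.0
```

Run:
```python
from h import *
im,d=snap('side'); cv2.imwrite('pics/s2.png',cv2.resize(im[100:260,150:350],None,fx=3,fy=3,interpolation=cv2.INTER_CUBIC))
P=cloud('side',d); h=cv2.cvtColor(im,cv2.COLOR_BGR2HSV); H,S,V=h[...,0],h[...,1],h[...,2]
for n,m,y in(('o',((H<14)|(H>176))&(S>140)&(V>100),.2),('b',(H>105)&(H<130)&(S>130)&(V>60),-.24),('g',(S<40)&(V>70)&(V<215),-.01)):
    m=m&(d>0)&(abs(P[...,1]-y)<.08)&(abs(P[...,0]-.54)<.12)&(P[...,2]<.17); p=P[m]; print(n,len(p),np.round(np.percentile(p[:,2],[2,50,98,100]),3))
    q=p[np.argsort(-p[:,2])][:12]; print(np.round(q.mean(0),3))
```

```text
o 372 [0.002 0.014 0.138 0.146]
[0.597 0.214 0.14 ]
b 239 [0.002 0.023 0.042 0.049]
[ 0.505 -0.22   0.043]
g 272 [0.002 0.027 0.042 0.045]
[ 0.521 -0.001  0.042]
```

View pics/s2.png

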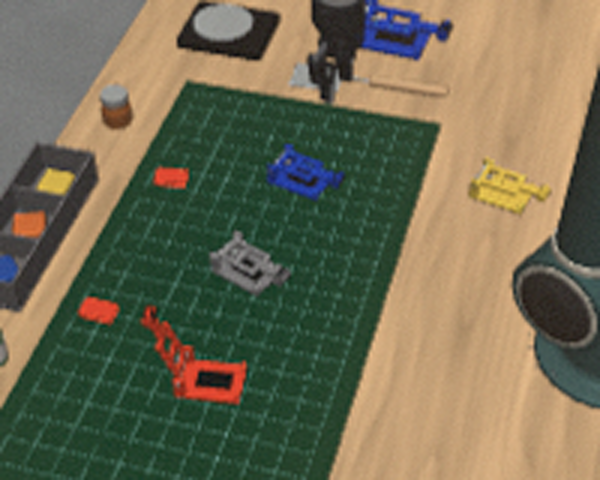

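Blue is folded flat at crop (303,172), orange is open with its roller at (150,315), and grey is folded at (248,265). The gripper is clear of everything.

```bash
python3 -c "
from workcell import bot
print(bot.finish_job())"
```

```text
the job is handed in; nothing more can be done
None
```

The job is handed in at about 12 s of the 50 s allowed: the last picture shows blue folded flat, orange open on its stop and grey still folded; the hand-in returned no verdict.

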